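# Move four valves over to the new sub-base row

## Robot

A 6-joint arm with a two-finger parallel gripper is mounted at the origin on the work surface. World frame = base frame: x ahead of the robot, y to its left, z up, the work surface at z = 0. Lengths are in m, angles in rad, forces in N, time in s.
With the tool pointing down it reaches from about 0.275 to 0.725 m from the base axis. Payload 15.9 kg.
Tool frame: the origin (TCP) lies midway between the tips of the shut fingers; the grasp point (between the pads) lies 19 mm behind it; z points along the fingers, y is the line along which they close (so a half turn about z gives the same grasp; the last joint's range is limited). The gripper opens to 85 mm and grips with 20 to 120 N. Pads are 22 mm wide; open, the fingers measure 114 mm over their backs; the gripper's body (76 mm by 85 mm) begins 54 mm behind the grasp point. The pads swing forward as they close: fully open they stand 13 mm farther back than shut.
Start: joints at [-1.152, 0.213, -0.034, 1.323, 0, 1.571], TCP at [0.203, -0.457, 0.231] pointing down, gripper open.
Joint ranges: [-2.98, 2.98], [-0.74, 1.72], [-1.14, 1.35], [-2.1, 2.04], [-1.57, 1.44], [-3.14, 3.14]. Speed limits (rad/s): [1.89, 1.89, 2.39, 2.57, 3.14, 3.14].

## Interface

Orientations are given as [roll, pitch, yaw] about the fixed x, y, z axes, in that order (R = Rz(yaw) Ry(pitch) Rx(roll)).
In Python, from workcell import reach, line_to, move_j, release, close_gripper, dwell, ik, read_camera, camera_params, Unreachable, hand_in, current_time_s, current_joint_positions, current_joint_velocities, current_effort, current_tcp_pos, current_orientation, current_ft_force, current_torque, current_grip_width, current_grasp_force gives the robot as it stands. Calls block until the motion is done:
- reach(position, orientation): joint-space move of the TCP to a pose.
- line_to(position, rotation=None, speed=0.15, f_stop=None): straight line of the TCP; rotation=None keeps the orientation; speed is the mean speed in m/s. With f_stop (N) it stops when the force on the tool has changed by that much, and returns True; else False.
- move_j(angles): joint-space move.
- release() and close_gripper(grip_force=None): open the fingers fully, or close them until they stop; grip_force is the grip in N (None keeps the last).
- dwell(seconds).
- ik(position, orientation): joint angles nearest the present ones, or None.
- read_camera(name): name is "scene" or "top" or "wrist"; returns the picture (400x640x3 uint8, blue, green, red); there is no depth.
- camera_params(name): a dict with "mtx" (3x3 intrinsics, pixels), "eye" and "rotation" of the camera in the world. Camera axes: x right, y down, z forward; pixel columns grow to the right and rows downward; lengths in m; the calibration is good to about 2 mm. The wrist camera is an equidistant fisheye: a pixel r from the principal point sees the ray r / f radians off the axis. A picture is of the moment at which its call begins: read the wrist's pose just before it. camera_params takes no time and is no camera call; for the wrist camera it gives the pose at the moment of the call.
A pose or a line that the arm cannot do raises Unreachable and nothing moves.
- hand_in(): hands the job in; it is judged then, once.
Readings, each from a call of its own:
- current_time_s(): time.
- current_joint_positions(): joint angles.
- current_joint_velocities(): joint speeds.
- current_effort(): joint torques, N m.
- current_tcp_pos(): TCP position.
- current_orientation(): TCP orientation.
- current_ft_force(): force on the tool from outside, world axes, zero at the start.
- current_torque(): the same for the moment, N m.
- current_grip_width(): finger opening in m.
- current_grasp_force(): force on a finger pad.
Only numpy, scipy, OpenCV 4.12 (cv2) and the standard library are available. Lean on these libraries where they do the work, as an engineer would, in place of code of your own. Each camera call takes 0.05 s, during which the arm holds its last target. There are 200 camera calls.

## Task

Move the four valves from the old row of sub-bases over to the empty new row, setting each one square and flat in the middle of a sub-base, ready for its screws. Every valve keeps its station number, counted from the air inlet elbow of its row (the elbow may be at either end of the new row), and stays the same way round, its left end still to the left. Do not tip a valve over.

Things in the scene. Friction and masses are not known exactly. Their poses are not given: they have to be found in the camera images.
- valve_double: Two-coil valve: a black coil box (22 x 24 mm, top 60 mm above the underside) near each end, its plug reaching to y = +58 and -58 mm. Body: white block 28 mm wide (x), 72 long (y), 38 high, plus a grey cap on each end (100 mm over the caps). Grip the block across its 28 mm at the middle. About 0.24 kg. Origin: centre of the underside, z up.
- valve_single: One-coil valve: a black coil box (22 x 24 mm, top 60 mm above the underside) near its +y end only, its plug reaching to y = +58 mm. Body: white block 28 mm wide (x), 72 long (y), 38 high, plus a grey cap on each end (100 mm over the caps). Grip the block across its 28 mm at the middle. About 0.24 kg. Origin: centre of the underside, z up.
- valve_air: Air-piloted valve, no coils: an upright round fitting (16 mm wide, top 52 mm above the underside) on each end. Body: white block 28 mm wide (x), 72 long (y), 38 high, plus a grey cap on each end (100 mm over the caps). Grip the block across its 28 mm at the middle. About 0.24 kg. Origin: centre of the underside, z up.
- valve_lever: Hand valve: short lever with a black ball (17 mm, top 63 mm above the underside, y = +48 mm) on its +y end only. Body: white block 28 mm wide (x), 72 long (y), 38 high, plus a grey cap on each end (100 mm over the caps). Grip the block across its 28 mm at the middle. About 0.24 kg. Origin: centre of the underside, z up.
- seat_double: Sub-base of the OLD row, fixed: aluminium block 60 mm (x) by 96 (y), flat top 27 mm above its origin (centre of the underside). Old row: pitch 62 mm along x; its inlet elbow stands beyond its +x end (far from the robot), so the sub-base farthest along +x is station 1. At the start it carries the two-coil valve, axes parallel within 0.04 rad.
- seat_single: Sub-base of the OLD row, fixed: aluminium block 60 mm (x) by 96 (y), flat top 27 mm above its origin (centre of the underside). Old row: pitch 62 mm along x; its inlet elbow stands beyond its +x end (far from the robot), so the sub-base farthest along +x is station 1. At the start it carries the one-coil valve, axes parallel within 0.04 rad.
- seat_air: Sub-base of the OLD row, fixed: aluminium block 60 mm (x) by 96 (y), flat top 27 mm above its origin (centre of the underside). Old row: pitch 62 mm along x; its inlet elbow stands beyond its +x end (far from the robot), so the sub-base farthest along +x is station 1. At the start it carries the air-piloted valve, axes parallel within 0.04 rad.
- seat_lever: Sub-base of the OLD row, fixed: aluminium block 60 mm (x) by 96 (y), flat top 27 mm above its origin (centre of the underside). Old row: pitch 62 mm along x; its inlet elbow stands beyond its +x end (far from the robot), so the sub-base farthest along +x is station 1. At the start it carries the hand-lever valve, axes parallel within 0.04 rad.
- new_row: The NEW row, fixed, empty at first: aluminium plate 350 x 170 mm, four sub-bases 60 x 96 mm, an end block at each end. Origin: centre of the plate's underside, on the table; x along the row, z up. Sub-base centres at x = -93, -31, 31, 93 mm, y = 0; flat tops 40 mm above the origin (the old row's too). Valves in a row leave 34 mm between bodies. Both rows lie within 0.22 rad of the world axes.
- inlet: The NEW row's air inlet: black elbow on a brass foot, 33 mm high, mouth to +y, fixed on one of the new row's end blocks, at x = +150 or -150 mm of that row (differs from start to start; a flat 7 mm brass plug closes the other end). Origin: centre of its foot, 40 mm above the table. The new sub-base nearest to it is station 1.
There are look-alikes about, which are no part of the job. Leave any orange look-alike of the valve_single alone.

How it is judged:
At the end, for the whole second after the job is handed in: Each valve stands on the new sub-base numbered, from the new elbow, as its old one was from the old elbow: centre within 10 mm along and across the row, underside within 3 mm of the top, square within 0.17 rad, same way round, upright within 0.06 rad, at rest, released (y of valve_double in the frame of new_row between -0.01 and 0.01 m and z of valve_double in the frame of new_row between 0.037 and 0.043 m and angle between the x axis of each of valve_double, valve_single, valve_air, valve_lever and the x axis of new_row, either way round below 0.17 rad and angle between each of valve_double, valve_single, valve_air, valve_lever's own z axis and vertical below 0.06 rad and linear speed of each of valve_double, valve_single, valve_air, valve_lever below 0.02 m/s and contact force between the fingers and valve_double below 0.2 N and ((x of inlet in the frame of new_row above 0 m and x of inlet in the frame of valve_double above 0 m) or (x of inlet in the frame of new_row below 0 m and x of inlet in the frame of valve_double below 0 m)) and ((x of each of seat_single, seat_air, seat_lever in the frame of seat_double below 0.031 m and horizontal distance between valve_double and inlet between 0.047 and 0.067 m) or (x of any of seat_single, seat_air, seat_lever in the frame of seat_double above 0.031 m and x of each of seat_single, seat_air, seat_lever in the frame of seat_double below 0.093 m and horizontal distance between valve_double and inlet between 0.109 and 0.129 m) or (x of any of seat_single, seat_air, seat_lever in the frame of seat_double above 0.093 m and x of each of seat_single, seat_air, seat_lever in the frame of seat_double below 0.155 m and horizontal distance between valve_double and inlet between 0.171 and 0.191 m) or (x of any of seat_single, seat_air, seat_lever in the frame of seat_double above 0.155 m and horizontal distance between valve_double and inlet between 0.233 and 0.253 m)) and y of valve_single in the frame of new_row between -0.01 and 0.01 m and z of valve_single in the frame of new_row between 0.037 and 0.043 m and contact force between the fingers and valve_single below 0.2 N and ((x of inlet in the frame of new_row above 0 m and x of inlet in the frame of valve_single above 0 m) or (x of inlet in the frame of new_row below 0 m and x of inlet in the frame of valve_single below 0 m)) and ((x of each of seat_double, seat_air, seat_lever in the frame of seat_single below 0.031 m and horizontal distance between valve_single and inlet between 0.047 and 0.067 m) or (x of any of seat_double, seat_air, seat_lever in the frame of seat_single above 0.031 m and x of each of seat_double, seat_air, seat_lever in the frame of seat_single below 0.093 m and horizontal distance between valve_single and inlet between 0.109 and 0.129 m) or (x of any of seat_double, seat_air, seat_lever in the frame of seat_single above 0.093 m and x of each of seat_double, seat_air, seat_lever in the frame of seat_single below 0.155 m and horizontal distance between valve_single and inlet between 0.171 and 0.191 m) or (x of any of seat_double, seat_air, seat_lever in the frame of seat_single above 0.155 m and horizontal distance between valve_single and inlet between 0.233 and 0.253 m)) and y of valve_air in the frame of new_row between -0.01 and 0.01 m and z of valve_air in the frame of new_row between 0.037 and 0.043 m and contact force between the fingers and valve_air below 0.2 N and ((x of inlet in the frame of new_row above 0 m and x of inlet in the frame of valve_air above 0 m) or (x of inlet in the frame of new_row below 0 m and x of inlet in the frame of valve_air below 0 m)) and ((x of each of seat_double, seat_single, seat_lever in the frame of seat_air below 0.031 m and horizontal distance between valve_air and inlet between 0.047 and 0.067 m) or (x of any of seat_double, seat_single, seat_lever in the frame of seat_air above 0.031 m and x of each of seat_double, seat_single, seat_lever in the frame of seat_air below 0.093 m and horizontal distance between valve_air and inlet between 0.109 and 0.129 m) or (x of any of seat_double, seat_single, seat_lever in the frame of seat_air above 0.093 m and x of each of seat_double, seat_single, seat_lever in the frame of seat_air below 0.155 m and horizontal distance between valve_air and inlet between 0.171 and 0.191 m) or (x of any of seat_double, seat_single, seat_lever in the frame of seat_air above 0.155 m and horizontal distance between valve_air and inlet between 0.233 and 0.253 m)) and y of valve_lever in the frame of new_row between -0.01 and 0.01 m and z of valve_lever in the frame of new_row between 0.037 and 0.043 m and contact force between the fingers and valve_lever below 0.2 N and ((x of inlet in the frame of new_row above 0 m and x of inlet in the frame of valve_lever above 0 m) or (x of inlet in the frame of new_row below 0 m and x of inlet in the frame of valve_lever below 0 m)) and ((x of each of seat_double, seat_single, seat_air in the frame of seat_lever below 0.031 m and horizontal distance between valve_lever and inlet between 0.047 and 0.067 m) or (x of any of seat_double, seat_single, seat_air in the frame of seat_lever above 0.031 m and x of each of seat_double, seat_single, seat_air in the frame of seat_lever below 0.093 m and horizontal distance between valve_lever and inlet between 0.109 and 0.129 m) or (x of any of seat_double, seat_single, seat_air in the frame of seat_lever above 0.093 m and x of each of seat_double, seat_single, seat_air in the frame of seat_lever below 0.155 m and horizontal distance between valve_lever and inlet between 0.171 and 0.191 m) or (x of any of seat_double, seat_single, seat_air in the frame of seat_lever above 0.155 m and horizontal distance between valve_lever and inlet between 0.233 and 0.253 m))); the robot touches nothing.
It fails at once if a valve is tipped over (tilted more than 0.7 rad) (angle between any of valve_double, valve_single, valve_air, valve_lever's own z axis and vertical above 0.7 rad).
It also fails if it takes over 93 s, if anything falls off the work surface, if the arm or the gripper's body presses on something with over 40 N, if the wrist force passes 120 N, or if a joint passes its speed limit or range.

## Working session

There is one attempt and no reset: what is moved stays moved. The work goes in short steps, each a Python script; the robot and the scene stay as the last script left them, time stands still between calls to the robot, and variables do not carry over. Pictures are saved under pics/ and viewed, at most 14 in all, crops included, and the job is handed in when it is done.

```bash
mkdir -p pics
python3 - <<'E'
from workcell import *
import cv2
for n in ("scene","top"):
    cv2.imwrite(f"pics/{n}0.png",read_camera(n)); p=camera_params(n); print(n,p)
print(current_time_s(),current_orientation())
E
```

```text
scene {'mtx': array([[384.07993568,   0.        , 320.28706399],
       [  0.        , 384.07993568, 201.62522781],
       [  0.        ,   0.        ,   1.        ]]), 'eye': array([1.14244334, 0.23666599, 0.59163163]), 'rotation': array([-2.2458762 ,  0.0095784 ,  2.04535514])}
top {'mtx': array([[458.18870388,   0.        , 319.86180459],
       [  0.        , 458.18870388, 195.72196171],
       [  0.        ,   0.        ,   1.        ]]), 'eye': array([ 0.46478695, -0.10524644,  1.05555571]), 'rotation': array([-3.04894214,  0.03965457, -1.59113511])}
0.1 [-3.14057456e+00  8.26558656e-06  4.18798166e-01]
```

View pics/scene0.png

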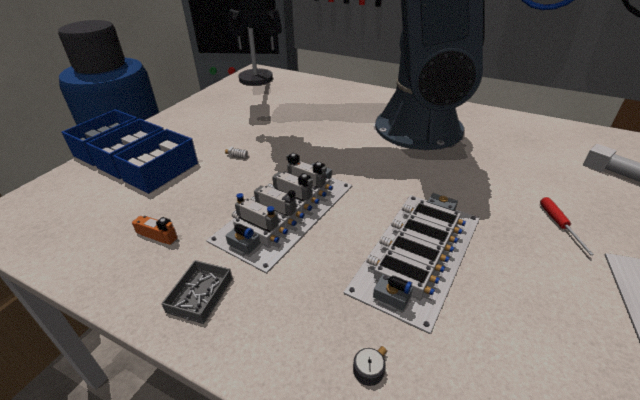

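View pics/top0.png

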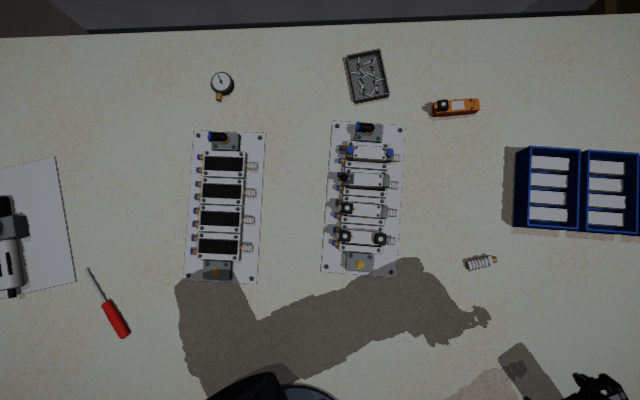

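The overview shows the old row at about (365,195) in the top view and the new row at about (222,205). Both elbows are at the far end, (365,127) and (218,137).

```bash
python3 - <<'E'
import cv2
a=cv2.imread("pics/top0.png")
cv2.imwrite("pics/c1.png",cv2.resize(a[115:285,320:412],None,fx=6.0,fy=6,interpolation=cv2.INTER_CUBIC)[:, :].copy()[:, :][0:1020][:: ,:].copy() if 0 else cv2.rotate(cv2.resize(a[115:285,320:412],None,fx=4.7,fy=4.7,interpolation=cv2.INTER_CUBIC),cv2.ROTATE_90_CLOCKWISE))
cv2.imwrite("pics/c2.png",cv2.rotate(cv2.resize(a[122:290,178:270],None,fx=4.7,fy=4.7,interpolation=cv2.INTER_CUBIC),cv2.ROTATE_90_CLOCKWISE))
E
cat > h.py <<'E'
from workcell import *
import numpy as np, cv2
from scipy.spatial.transform import Rotation as R
def ray2plane(uv,z,name="top",p=None):
    p=p or camera_params(name); uv=np.atleast_2d(np.float64(uv)); K=p["mtx"]
    d=np.c_[(uv-K[:2,2])/[K[0,0],K[1,1]]]
    if name=="wrist":
        r=np.linalg.norm(d,axis=1,keepdims=True); d=np.c_[d/np.maximum(r,1e-9)*np.sin(r),np.cos(r)]
    else: d=np.c_[d,np.ones(len(d))]
    d=d@R.from_euler("xyz",p["rotation"]).as_matrix().T
    e=np.array(p["eye"]); return (e+d*((z-e[2])/d[:,2])[:,None])[:,:2]
def project(P,name="wrist",p=None):
    p=p or camera_params(name); K=p["mtx"]; P=np.atleast_2d(P)
    c=(P-p["eye"])@R.from_euler("xyz",p["rotation"]).as_matrix()
    if name=="wrist":
        s=np.linalg.norm(c[:,:2],axis=1); k=np.arctan2(s,c[:,2])/np.maximum(s,1e-9)
        q=c[:,:2]*k[:,None]
    else: q=c[:,:2]/c[:,2:]
    return q*[K[0,0],K[1,1]]+K[:2,2]
E
python3 - <<'E'
from h import *
print(ray2plane([[320,196],[220,205],[365,195],[320,30]],0.04))
E
```

```text
[[ 0.55939372 -0.06717816]
 [ 0.54451148  0.15764685]
 [ 0.55922369 -0.16714442]
 [ 0.94360364 -0.07500434]]
```

View pics/c1.png

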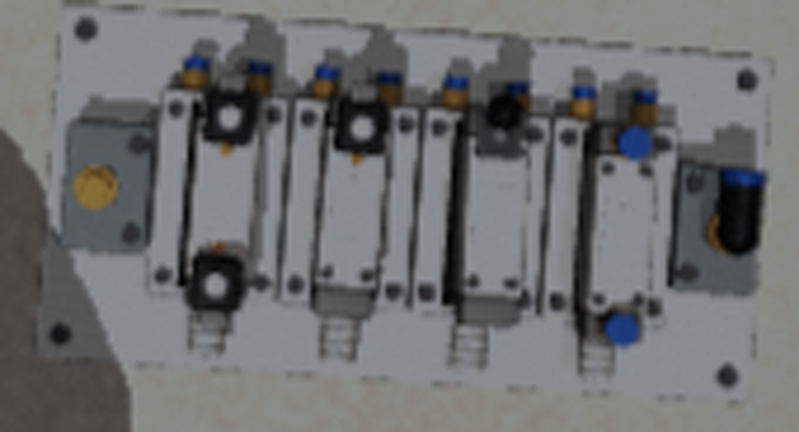

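View pics/c2.png

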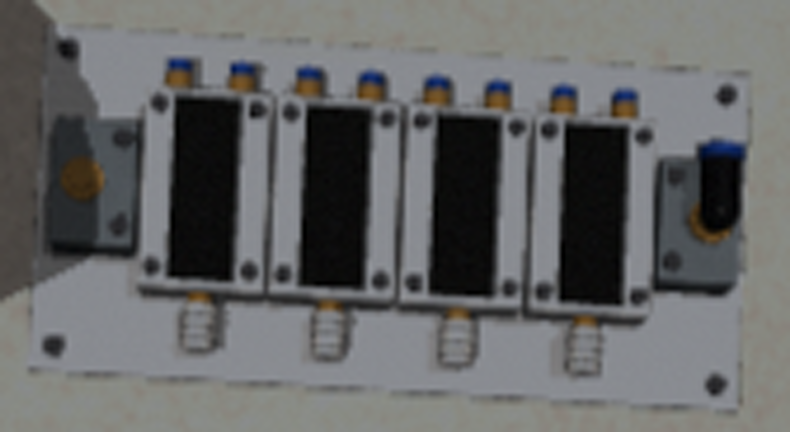

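Old row, from its elbow (right in the crop): air, lever, single, double at stations 1–4. The new elbow is also at the +x end, so every station simply shifts over. Next I'll look closely with the wrist camera.

```bash
cat >> h.py <<'E'
def gaskets(im,name,p=None,z=0.0405,lo=None):
    g=cv2.cvtColor(im,cv2.COLOR_BGR2GRAY)
    return g
E
python3 - <<'E'
from h import *
im=cv2.imread("pics/top0.png")
u=[]
for k,(x,y) in enumerate([(585,215),(466,205),(335,198),(202,188)]):  # c2 pixels -> top pixels
    u.append([178+y/4.7, 122+168-x/4.7])
P=ray2plane(u,0.04); print(P, np.diff(P,axis=0))
o=[]
for (x,y) in [(625,235),(497,212),(352,205),(225,200)]: o.append([320+y/4.7,115+170-x/4.7])
Q=ray2plane(o,0.078); print(Q)
for nm,c in (("new",P.mean(0)),("old",Q.mean(0))):
    for roll in (np.pi,):
        reach([c[0]-0.02,c[1],0.26],[np.pi,0,np.pi/2])
    p=camera_params("wrist"); im=read_camera("wrist"); cv2.imwrite(f"pics/w_{nm}.png",im); np.save(f"pics/w_{nm}.npy",p,allow_pickle=True)
    print(p, current_tcp_pos(), current_joint_positions())
E
```

```text
[[0.63377013 0.1491048 ]
 [0.57633549 0.15397658]
 [0.51372683 0.15735824]
 [0.45089573 0.16213544]] [[-0.05743464  0.00487178]
 [-0.06260866  0.00338166]
 [-0.0628311   0.0047772 ]]
[[ 0.64838457 -0.17829799]
 [ 0.58956324 -0.16605269]
 [ 0.52345341 -0.1609416 ]
 [ 0.46619747 -0.15702412]]
{'mtx': array([[309.70691629,   0.        , 316.74493794],
       [  0.        , 309.70691629, 198.53288792],
       [  0.        ,   0.        ,   1.        ]]), 'eye': array([0.52498926, 0.22229181, 0.4015396 ]), 'rotation': array([ 2.86915861e+00,  6.71038279e-04, -1.31598457e-03])} [0.52385246 0.1549126  0.26001234] [ 2.87572184e-01  3.09008354e-01  1.64042905e-01  1.42581239e+00
 -8.38493283e-05  1.85963188e+00]
{'mtx': array([[309.70691629,   0.        , 316.74493794],
       [  0.        , 309.70691629, 198.53288792],
       [  0.        ,   0.        ,   1.        ]]), 'eye': array([ 0.5381134 , -0.09734413,  0.40160065]), 'rotation': array([2.86956575e+00, 5.90169485e-04, 6.81448490e-04])} [ 0.537179   -0.16443426  0.26002202] [-2.97178994e-01  3.43065346e-01  2.11430199e-01  1.43918534e+00
  2.29443862e-04  1.27229045e+00]
```

View pics/w_new.png

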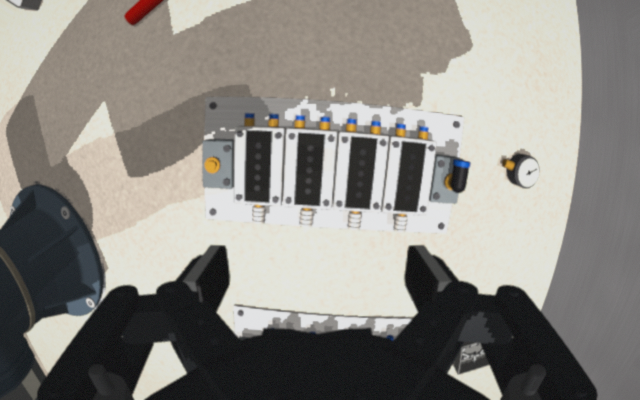

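View pics/w_old.png

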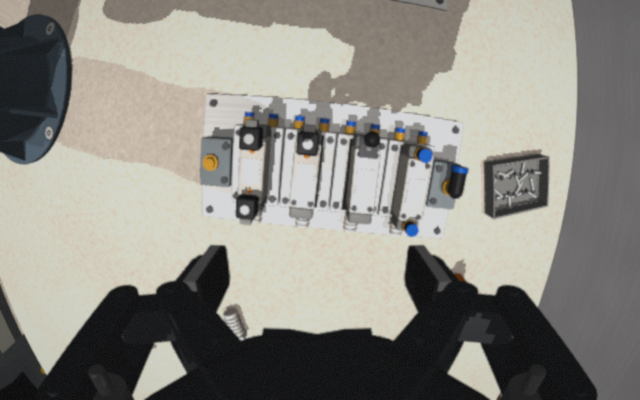

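The wrist views show the rows clearly: gaskets at (258,168), (310,170), (360,173) and (409,177), valve blocks at about (250,170), (305,175), (368,180) and (415,185). I'll rectify both onto metric planes.

```bash
cat >> h.py <<'E'
def rectify(im,p,z,c,hx=.19,hy=.10,s=2000):
    "metric view: columns = +x, rows = -y, s px/m, centre c"
    X,Y=np.meshgrid(np.arange(-hx,hx,1/s)+c[0],c[1]-np.arange(-hy,hy,1/s))
    m=project(np.c_[X.ravel(),Y.ravel(),np.full(X.size,z)],"wrist",p).astype(np.float32)
    return cv2.remap(im,m[:,0].reshape(X.shape),m[:,1].reshape(X.shape),cv2.INTER_CUBIC)
E
python3 - <<'E'
from h import *
c=[.545,.155]; p=np.load("pics/w_new.npy",allow_pickle=True).item()
r=rectify(cv2.imread("pics/w_new.png"),p,.04,c)
m=cv2.inRange(cv2.cvtColor(r,cv2.COLOR_BGR2GRAY),0,60); m=cv2.morphologyEx(m,cv2.MORPH_CLOSE,np.ones((9,9)))
for k in cv2.findContours(m,cv2.RETR_EXTERNAL,cv2.CHAIN_APPROX_NONE)[0]:
    if cv2.contourArea(k)>5000: 
        (u,v),wh,a=cv2.minAreaRect(k); print(c[0]-.19+u/2000,c[1]+.10-v/2000,np.array(wh)/2,a)
c=[.557,-.165]; p=np.load("pics/w_old.npy",allow_pickle=True).item()
r=rectify(cv2.imread("pics/w_old.png"),p,.078,c)
for i in range(0,760,100): cv2.line(r,(i,0),(i,8),(0,0,255),1)
cv2.imwrite("pics/r_old.png",r)
E
```

```text
0.6388296813964844 0.14844468688964846 [28.20405769 84.21305847] 3.814074993133545
0.5769769592285157 0.15276761627197266 [28.50525093 84.00276184] 3.6913859844207764
0.5153627014160157 0.15687175750732424 [28.36039352 84.29249573] 3.6913859844207764
0.4536899490356446 0.16125413513183595 [28.41526222 84.05895233] 3.945185899734497
```

View pics/r_old.png

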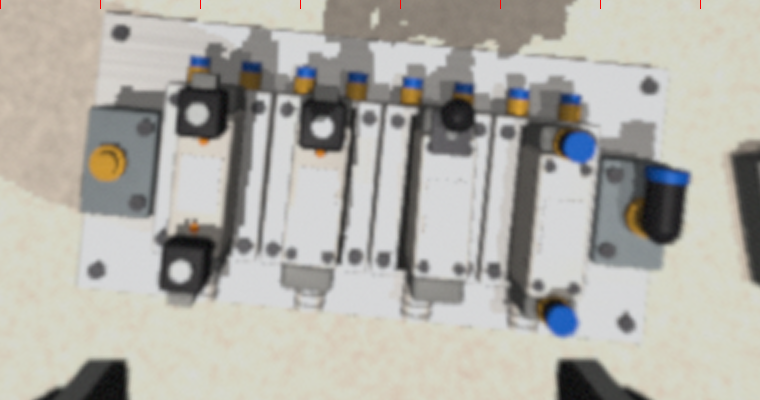

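Old valves, world: double (.4665,-.1565), single (.526,-.1615), lever (.5905,-.168), air (.6475,-.176), row yaw about -0.10. New row yaw is -0.068. A fully open gripper fouls the neighbours. So I grip low and off-centre first, which pulls the valve clear. Then I regrip high, because the pads rise as they open. The new placements get small spread offsets.

```bash
cat >> h.py <<'E'
OLD=dict(double=(.4665,-.1565),single=(.526,-.1615),lever=(.5905,-.168),air=(.6475,-.176))
NEW=dict(double=(.4537,.1612),single=(.5153,.1569),lever=(.5770,.1527),air=(.6388,.1484))
YO,YN=-.10,-.068
ux=lambda a:np.array([np.cos(a),np.sin(a)])
rpy=lambda a:[np.pi,0,np.pi/2+a]
T=.0705
def pick(v,off,old=None):
    o=np.array(old or OLD[v]); c=o-off*ux(YO); release()
    reach([*c,.14],rpy(YO))
    if off:
        line_to([*c,.052],speed=.12); close_gripper(25); print("low w",current_grip_width()); release()
    line_to([*c,T],speed=.12); close_gripper(90)
    print("high w",current_grip_width(),"F",current_grasp_force())
    line_to([*c,.15],speed=.12)
def place(v,dx,dy=0):
    n=np.array(NEW[v])+dx*ux(YN)+dy*ux(YN+np.pi/2)
    reach([*n,.15],rpy(YN)); line_to([*n,T+.012],speed=.15)
    print("stop",line_to([*n,T],speed=.03,f_stop=15),current_tcp_pos()[2])
E
python3 - <<'E'
from h import *
print(current_time_s()); pick("double",.014); print(current_time_s())
p=camera_params("wrist"); im=read_camera("wrist"); a=im[60:360,140:500]; cv2.imwrite("pics/g1.png",cv2.resize(np.hstack([a,cv2.resize(read_camera("scene")[120:270,180:400],(440,300))]),None,fx=1,fy=1))
E
```

```text
3.8833
low w 0.027501988099714332
high w 0.025018841922367998 F 88.29389691352844
8.5083
```

View pics/g1.png

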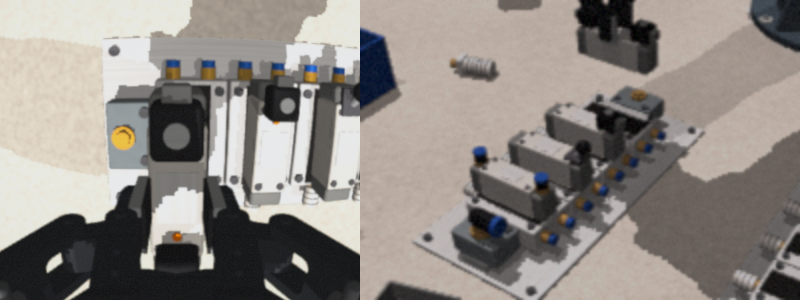

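The double valve is held level and upright, and the neighbours are undisturbed. Next: place it, then do the single valve and check.

```bash
cat >> h.py <<'E'
def look(tag):
    reach([.525,.155,.26],[np.pi,0,np.pi/2]); p=camera_params("wrist"); im=read_camera("wrist")
    c=[.545,.155]; r=rectify(im,p,.078,c); cv2.imwrite(f"pics/{tag}.png",r); return r
E
python3 - <<'E'
from h import *
def rel(): 
    release(); print("F after",current_ft_force()); line_to([*current_tcp_pos()[:2],.15])
place("double",-.0065); rel()
pick("single",.0125); place("single",-.003); rel()
look("n1"); print(current_time_s())
E
```

```text
stop True 0.07071918021957467
F after [0.33334076 0.42391039 0.32226964]
low w 0.027693571231448385
high w 0.024551940662495348 F 88.50590586662292
stop True 0.0706940395756835
F after [0.13909199 0.26719795 0.71893204]
21.4833
```

View pics/n1.png

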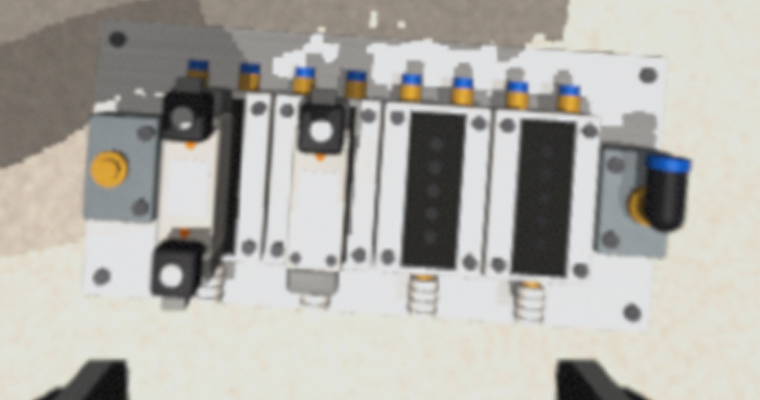

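Double is at about (.449,.1615) and single at about (.513,.1575), both square and in tolerance, and nothing was disturbed. Next: lever and air.

Run:
```python
from h import *
def rel(): 
    release(); print("F after",current_ft_force()); line_to([*current_tcp_pos()[:2],.15])
pick("lever",.017); place("lever",0.0); rel()
pick("air",0); place("air",.0025); rel()
look("n2"); reach([.4,-.1,.3],rpy(0)); cv2.imwrite("pics/s2.png",cv2.resize(read_camera("scene")[170:340,330:500],None,fx=3,fy=3,interpolation=cv2.INTER_CUBIC)); print(current_time_s())
```

```text
low w 0.027886554149305104
high w 0.024811359624968228 F 88.72438460122794
stop True 0.07066033780837315
F after [-0.30309871 -0.45500719  0.73769375]
high w 0.02466784218601667 F 89.23193693161011
stop True 0.07122331015502699
F after [ 0.61333098 -0.14511685  0.97258055]
39.3833
```

View pics/n2.png

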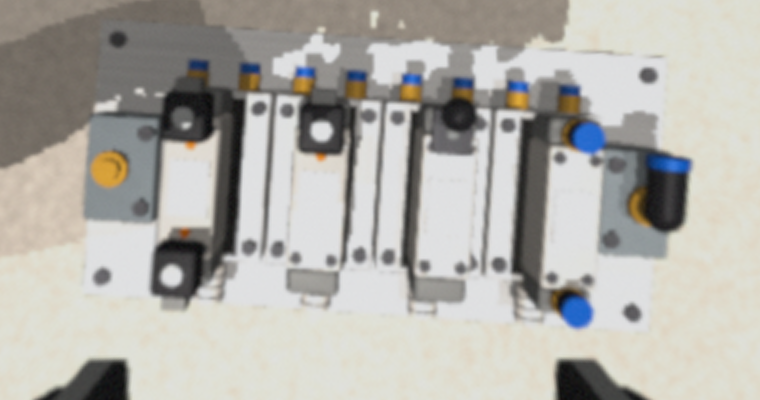

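View pics/s2.png

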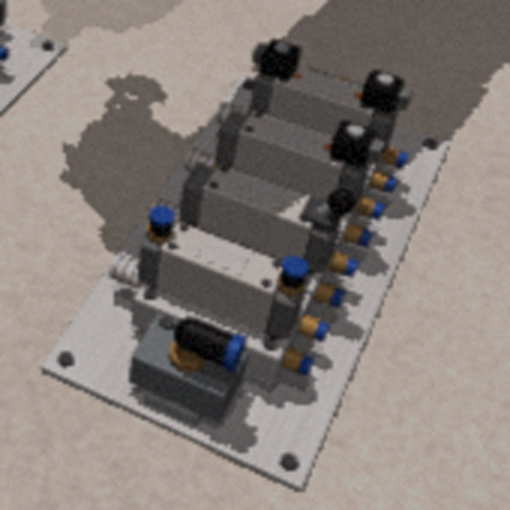

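All four valves sit flat and square on their stations: air about (.641,.147), lever about (.578,.152), single and double unchanged, all within about 7 mm. I'm handing in.

```bash
python3 -c "
from workcell import *
print(hand_in(),current_time_s())"
```

```text
the job is handed in; nothing more can be done
the job is handed in; nothing more can be done
```

I moved all four valves to the new row (from the elbow: air, lever, single, double), and the last pictures show them square, flat and about 7 mm or less from centre; I handed in at about 39 s, but hand-in returned no verdict.

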